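# Stand the fallen tip box up and dock it

### The job

The pipette tip box has toppled onto its front side. Push it over with the fingertips so that it stands upright on its base again, then push it along the worktop into the steel bench holder until it is fully home against the holder's back wall. Only push it, never grip or lift it, and leave the vial, the small bottle and the pipette where they are.

Things in the scene. Friction and masses are not known exactly. Their poses are not given: they have to be found in the camera images.
- tip_box: Closed box of pipette tips, blue base, white lid (fixed shut): 80 mm deep (x -41 front to +39 hinge side), 118 mm wide (y), 82 mm high (z out of the lid). Flat faces; origin at the centre of its underside. It starts on its front side: x up, origin 41 mm high, z level, so the underside faces the holder and the white lid top, an upright face 118 wide and 80 high, faces away from it.
- front_edge (a point): Middle of the front edge of the box's underside (box x -41, y 0, z 0 mm), on the worktop when the box lies and when it stands. Pushed on the lid top close under its upper edge, towards the holder and rising along with it, the box turns about this edge; past about 50 degrees it drops onto its base by itself. Pushed lower the lying box slides (friction about 0.55 to 0.75).
- middle (a point): Centre of the tip box (box x -1, y 0, z 41 mm); 41 mm above the worktop when the box lies and when it stands, at most 58 mm while it tips over. The box weighs 0.16 to 0.32 kg, its centre of mass is 34 mm from its underside. Standing, it slides without tipping when pushed low.
- holder: Bent steel bracket screwed to the worktop, cannot move: back wall and two cheeks, 24 mm high, no floor, open front. x points from the front to the back wall, y along it, z up. Origin: on the worktop where the origin of a seated box lies, box axes along the holder's. Back wall's inner face at x +40 mm; cheeks x +22 to +40, inner faces y +-62.5 (3.5 mm play each side of the box).
- vial: Small glass vial with a blue cap, diameter 23 mm, 51 mm high, standing to the right of the work; origin at the centre of its underside. To be left alone.
- dye_bottle: Small white bottle with a red cap, diameter 34 mm, 67 mm high, standing behind the holder; origin at the centre of its underside. To be left alone.
- pipette: Pipette lying on the worktop to the left of the work, 234 mm long (its own x, nozzle at -x), 26 mm wide, 33 mm high; origin at the centre of its underside. To be left alone.
- mouth (a point): Middle of the holder's mouth, on the worktop at x -4 mm of the holder. In front of the cheeks, straight lips flare outward by 0.4 rad from x +22 mm to here, where they stand about 146 mm apart. Screwed feet 2 mm thick stick out up to 15 mm outside the cheeks and the back wall. Fingertips grip the box's front well enough to steer it sideways while they push it.

How it is judged:
By the outcome, as a careful person would: the job done as asked, in the order asked, and still so for the second after the job is handed in, with the robot touching nothing.
It also fails if it takes over 48 s, if anything falls off the work surface, if the arm or the gripper's body presses on something with over 40 N, if the wrist force passes 120 N, or if a joint passes its speed limit or range.

### The arm

A 7-joint arm with a two-finger parallel gripper is mounted at the origin on a cart in front of the work surface, level with it; the furniture and walls round the work are solid. World frame = base frame: x ahead of the robot, y to its left, z up, the work surface at z = 0. Lengths are in m, angles in rad, forces in N, time in s.
With the tool pointing down it reaches from about 0.4 to 0.925 m from the base axis. Payload 5.6 kg.
Tool frame: the origin (TCP) lies midway between the tips of the shut fingers; the grasp point (between the pads) lies 19 mm behind it; z points along the fingers, x is the direction in which the jaws open and shut, and the axes are right-handed (so a half turn about z gives the same grasp; the last joint's range is limited). The gripper opens to 85 mm and grips with 20 to 120 N. Pads are 22 mm wide; open, the fingers measure 114 mm over their backs; the gripper's body (76 mm by 85 mm) begins 54 mm behind the grasp point. The pads swing forward as they close: fully open they stand 13 mm farther back than shut.
Start: joints at [-1.231, 0.468, -0.012, 1.603, 0.006, 1.071, -0.056], TCP at [0.243, 0.603, 0.231] pointing down, gripper open.
Joint ranges: [-2.53, 2.53], [-0.31, 2.02], [-1.57, 1.55], [0.28, 2.44], [-1.29, 4.43], [0.15, 1.84], [-2.92, 2.92]. Speed limits (rad/s): [2.57, 2.57, 3.14, 3.14, 3.14, 3.14, 3.14].

### API

Orientations are given as [roll, pitch, yaw] about the fixed x, y, z axes, in that order (R = Rz(yaw) Ry(pitch) Rx(roll)).
In Python, from station import telemetry, grab_frame, get_calibration, hand_in, spotter gives the robot as it stands.
- The arm moves only by the tool play_rows, never from a script. Its argument "deltas" is a list of rows, each an object of numbers: "jaw": the closure, from 0 (fully open) to 1 (shut); "x", "y", "z": the shift along the tool's x, y, z in m; "spin": the turn about the tool's z in rad. A call has 1 to 10 rows; each row shifts and turns the commanded pose from where the row before left it, along the tool's axes as they then stand; what a row does not reach is not made up. A row lasts 1/10 s, in which the tool goes at most 50 mm and 8.59 degrees, less where a joint would pass 70% of its speed; a pose out of reach is approached as far as the arm can. A call is refused whole if a number of a shift passes 0.05 or a number of a turn 0.15, either way. A call with a gripper value outside its range is refused whole. The fingers move at their own pace and stop on an object; the grip force is fixed at half the most. Time passes only in rows, so rows that do not move let the fingers close. It gives the time, the measured TCP pose, the force and the opening at its end, in the units of the state.
- telemetry.get_obs(): the state, without advancing time (a new reading comes with each control period).
- grab_frame(name): name is "scene" or "side" or "wrist"; returns the picture (400x640x3 uint8, red, green, blue); there is no depth.
- get_calibration(name): a dict with "fx", "fy", "cx", "cy" (pixels), "position" and "orientation" of the camera in the world. Camera axes: x right, y down, z forward; pixel columns grow to the right and rows downward; lengths in m; the calibration is good to about 2 mm. A picture is of the moment at which its call begins: read the wrist's pose just before it. get_calibration takes no time and is no camera call; for the wrist camera it gives the pose at the moment of the call.
- hand_in(): hands the job in, once; it reports no verdict.
Trained networks look in the newest picture that a camera, given by its name, has taken for a name from the list of things; names that differ only in an ending like _2 or _b are one class to them, and where a whole thing is asked for, a point or a joint stands for the part that bears it (a point fixed in the world has none). Each returns a list of dicts, best first, with "score" (0 to 1); they miss things now and then, are a little off and sometimes report something else, mostly with a low value. They report only what shows in the picture. A call takes as long as a camera call.
- spotter.spot_in(camera, label): "point" ([x, y, z] in m, in the coordinates of the camera as it stood for that picture, good to about 4 mm: the middle of the surface that is visible of it).
The state is a dict: "clock": time; "joint_pos": joint angles; "joint_vel": joint speeds; "joint_efforts": joint torques, N m; "tcp_pos": TCP position; "orientation": TCP orientation; "ft_force": force on the tool from outside, world axes, zero at the start; "torque": the same for the moment, N m; "opening": opening from 0.0 (shut) to 1.0 (fully open).
Only numpy, scipy, OpenCV 4.12 (cv2) and the standard library are available. Lean on these libraries where they do the work, as an engineer would, in place of code of your own. Each camera call takes 0.05 s, during which the arm holds its last target. There are 200 camera calls.

## Working session

There is one attempt and no reset: what is moved stays moved. The work goes in short steps, Python scripts to look and compute and a tool call to move; the robot and the scene stay as the last step left them, time stands still between calls to the robot, and variables do not carry over. Pictures are saved under pics/ and viewed, about 8 in all and at most 12, crops included, and the job is handed in when it is done.

Besides the shell and the picture viewer there is one more tool, called after ">>>" by a JSON object that holds its "api" and its "payload", one argument or row to a line. play_rows: Moves the arm, as the interface text tells. Its arguments: {"type":"object","properties":{"deltas":{"type":"array","items":{"type":"object","properties":{"jaw":{"type":"number"},"x":{"type":"number"},"y":{"type":"number"},"z":{"type":"number"},"spin":{"type":"number"}}}}},"required":["deltas"]}

```bash
mkdir -p pics; ls
cat > h.py <<'E'
import numpy as np, cv2
from scipy.spatial.transform import Rotation as R
from station import telemetry, grab_frame, get_calibration, hand_in, spotter
def cal(n):
    c=get_calibration(n); o=np.array(c["orientation"]); 
    M=o if o.shape==(3,3) else (R.from_euler('xyz',o).as_matrix() if o.size==3 else R.from_quat(o).as_matrix())
    return c,np.array(c["position"]),M
def snap(n,f):
    im=grab_frame(n); cv2.imwrite(f,im[:,:,::-1]); return im
def spot(n,l):
    c,p,M=cal(n)
    return [(round(d["score"],2),np.round(p+M@np.array(d["point"]),3)) for d in spotter.spot_in(n,l)[:2]]
def ray(n,u,v,z):
    c,p,M=cal(n); d=M@np.array([(u-c["cx"])/c["fx"],(v-c["cy"])/c["fy"],1]); return p+d*(z-p[2])/d[2]
def proj(n,P):
    c,p,M=cal(n); q=(np.atleast_2d(P)-p)@M; return np.c_[c["fx"]*q[:,0]/q[:,2]+c["cx"],c["fy"]*q[:,1]/q[:,2]+c["cy"]]
E
python3 - <<'E'
from h import *
print(telemetry.get_obs()); print(get_calibration("scene"),get_calibration("side"))
for n in("scene","side"):
    snap(n,f"pics/{n}0.png")
    for l in("tip_box","holder","vial","dye_bottle","pipette"): print(n,l,spot(n,l))
E
```

```text
pics
{'clock': 0.0, 'joint_pos': array([-1.23097642,  0.46836818, -0.01159729,  1.60364327,  0.00601278,
        1.07138169, -0.05630156]), 'joint_vel': array([ 0.00121668,  0.0013334 , -0.00059096, -0.00073259, -0.00126809,
        0.00066084,  0.00056826]), 'joint_efforts': array([-1.11849065e-03, -5.32392704e+01,  2.09639256e-02, -2.51293552e+01,
        1.14947718e-02,  7.93972984e-03, -1.09476596e-05]), 'tcp_pos': array([0.24266002, 0.60240075, 0.23033603]), 'orientation': array([3.14145532e+00, 1.76095528e-03, 1.18791206e+00]), 'ft_force': array([-0.61277708, -0.19772441,  0.45684728]), 'torque': array([ 0.02298466, -0.04145313, -0.02841375]), 'opening': 0.9995219975604235}
{'fx': 373.59764897947855, 'fy': 373.59764897947855, 'cx': 322.1138555510977, 'cy': 202.1322056875945, 'position': array([ 0.02073789, -0.18030782,  0.3938373 ]), 'orientation': array([-1.98296883,  0.02439818, -0.82353953])} {'fx': 491.1822875837799, 'fy': 491.1822875837799, 'cx': 315.0186295598952, 'cy': 205.77980444442053, 'position': array([0.2803468, 0.8825875, 1.0786536]), 'orientation': array([-2.62363732e+00, -1.35898647e-03, -2.62499927e+00])}
scene tip_box [(0.72, array([0.452, 0.333, 0.062]))]
scene holder [(0.58, array([0.666, 0.304, 0.015]))]
scene vial [(0.89, array([0.448, 0.163, 0.03 ]))]
scene dye_bottle []
scene pipette [(0.8, array([0.544, 0.547, 0.019]))]
side tip_box [(0.86, array([0.466, 0.384, 0.079]))]
side holder [(0.62, array([0.66 , 0.267, 0.013]))]
side vial []
side dye_bottle [(0.77, array([0.735, 0.261, 0.05 ]))]
side pipette [(0.86, array([0.565, 0.555, 0.021])), (0.55, array([0.653, 0.263, 0.013]))]
```

View pics/scene0.png

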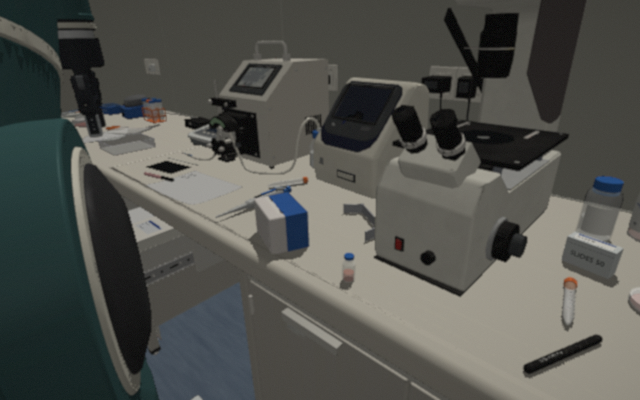

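View pics/side0.png

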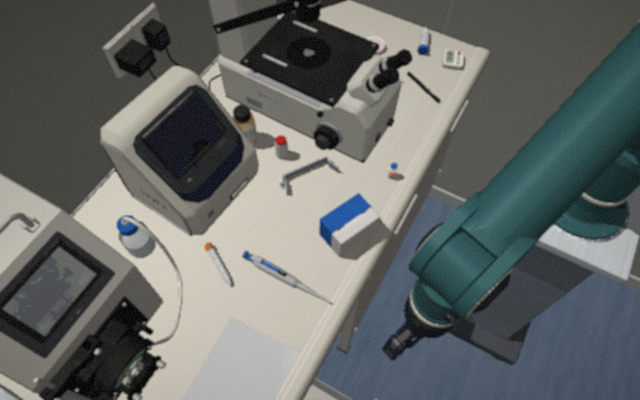

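The scene view has the box at about (282,222) with its white lid top towards the robot, and the vial at (348,268). The side view has the box at (352,225), the holder at (308,175), the red-capped bottle at (281,147) and the pipette at (285,275). I'll enlarge the side view to pick corners.

Run:
```python
import cv2
a=cv2.imread("pics/side0.png")[130:280,240:420]; cv2.imwrite("pics/c1.png",cv2.resize(a,(720,600),interpolation=cv2.INTER_CUBIC))
```

```text
(no output)
```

View pics/c1.png

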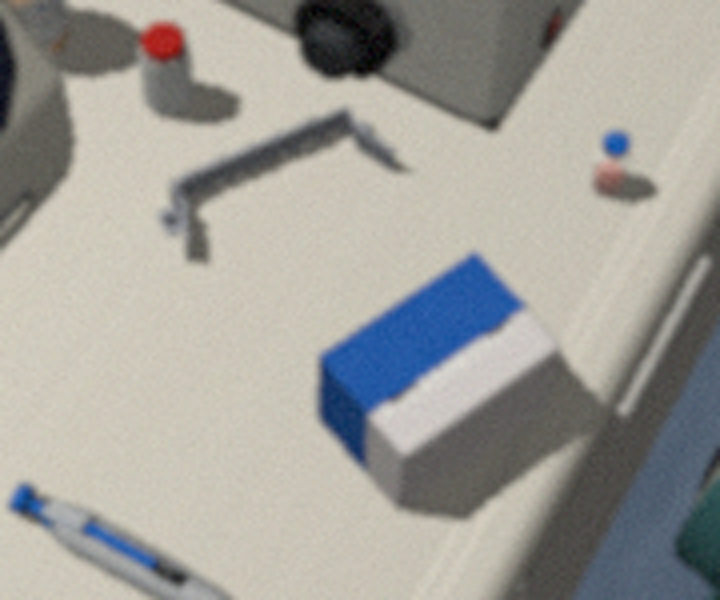

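The crop shows the box's top-face corners, the holder's back-wall corners and both lip tips clearly. I'll fit the planar poses to those points.

Run:
```python
from h import *
from scipy.optimize import least_squares
def fit(obj,px,g):
    px=np.array(px)/4+[240-.375,130-.375]; obj=np.array(obj)
    def W(t): c,s=np.cos(t[2]),np.sin(t[2]); return np.c_[obj[:,0]*c-obj[:,1]*s+t[0],obj[:,0]*s+obj[:,1]*c+t[1],obj[:,2]]
    r=least_squares(lambda t:(proj("side",W(t))-px).ravel(),g); print(np.round(r.x,4),np.round(r.fun.reshape(-1,2),1).tolist()); return r.x
# box level frame: a = towards holder (from lid 0 at -.082 to underside 0), y; origin underside centre
b=fit([(0,-.059,.08),(0,.059,.08),(-.082,.059,.08),(-.082,-.059,.08),(0,.059,0),(-.082,.059,0)],[(475,252),(321,355),(404,452),(557,350),(322,412),(402,505)],[.5,.35,0])
h=fit([(.041,.0635,.024),(.041,-.0635,.024),(-.004,.073,0),(-.004,-.073,0)],[(180,188),(348,111),(200,262),(408,170)],[.65,.28,0])
for n,u,v,z in(("bottle top",163,42,.067),("vial top",616,143,.051),("pip",22,495,.015),):
    print(n,ray("side",u/4+239.6,v/4+129.6,z))
c,s=np.cos(h[2]),np.sin(h[2]); d=b[:2]-h[:2]; print("box in holder",c*d[0]+s*d[1],-s*d[0]+c*d[1],b[2]-h[2])
```

```text
[ 0.5128  0.3555 -0.4207] [[0.5, -1.1], [-0.8, -1.0], [0.2, 0.7], [2.3, -1.1], [-1.4, 0.3], [-0.9, 1.9]]
[ 0.6178  0.2889 -0.5485] [[0.3, -0.4], [1.4, -0.8], [0.5, 0.7], [-2.2, 0.6]]
bottle top [0.73700584 0.25598896 0.067     ]
vial top [0.45385983 0.17222843 0.051     ]
pip [0.65811072 0.54893816 0.015     ]
box in holder -0.1243057872323435 0.002045001239626247 0.1278303666846619
```

>>> {"api": "play_rows", "payload": {
  "deltas": [
    {"jaw": 0.5, "spin": 0.038, "x": -0.014, "y": 0.027},
    {"jaw": 0.5, "x": -0.014, "y": 0.027},
    {"jaw": 0.5, "x": -0.014, "y": 0.027},
    {"jaw": 0.5, "x": -0.014, "y": 0.027},
    {"jaw": 0.5, "x": -0.015, "y": 0.027},
    {"jaw": 0.5, "x": -0.015, "y": 0.027},
    {"jaw": 0.5, "x": -0.015, "y": 0.027},
    {"jaw": 0.5, "x": -0.015, "y": 0.025},
    {"jaw": 0.5},
    {"jaw": 0.5}
  ]
}}

```text
schema error: expected keys jaw, x, y, z, spin
```

>>> {"api": "play_rows", "payload": {
  "deltas": [
    {"jaw": 0.5, "spin": 0.038, "x": -0.014, "y": 0.027, "z": 0},
    {"jaw": 0.5, "x": -0.014, "y": 0.027, "z": 0, "spin": 0},
    {"jaw": 0.5, "x": -0.014, "y": 0.027, "z": 0, "spin": 0},
    {"jaw": 0.5, "x": -0.014, "y": 0.027, "z": 0, "spin": 0},
    {"jaw": 0.5, "x": -0.015, "y": 0.027, "z": 0, "spin": 0},
    {"jaw": 0.5, "x": -0.015, "y": 0.027, "z": 0, "spin": 0},
    {"jaw": 0.5, "x": -0.015, "y": 0.027, "z": 0, "spin": 0},
    {"jaw": 0.5, "x": -0.015, "y": 0.025, "z": 0, "spin": 0},
    {"jaw": 0.5, "x": 0, "y": 0, "z": 0, "spin": 0},
    {"jaw": 0.5, "x": 0, "y": 0, "z": 0, "spin": 0}
  ]
}}

```text
clock: 1.6
tcp_pos: [0.392, 0.4101, 0.2316]
orientation: [-3.141, -0.001, 1.148]
ft_force: [-0.5, 0.2, -0.7]
opening: 0.501
```

Run:
```python
from h import *
im=snap("wrist","pics/w1.png"); print(get_calibration("wrist"))
for l in("tip_box","holder","mouth"): print(l,spot("wrist",l))
```

```text
{'fx': 299.27511152291294, 'fy': 299.27511152291294, 'cx': 316.9105760781414, 'cy': 198.0951011964014, 'position': array([0.32348704, 0.44032025, 0.37480562]), 'orientation': array([ 2.85108157e+00, -1.17964364e-03,  1.14959169e+00])}
tip_box [(0.62, array([0.46 , 0.378, 0.079]))]
holder []
mouth [(0.54, array([0.458, 0.377, 0.082]))]
```

View pics/w1.png

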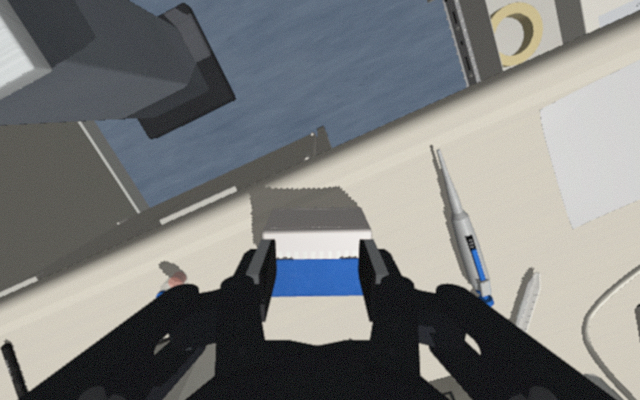

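The wrist view has the box straight ahead, with the lid edge at row ~231 between columns ~266 and ~371 and the underside edge at row ~296. It is nearly square to the jaws.

Run:
```python
from h import *
b=np.array([.5128,.3555]); t=-.4207; A=np.array([np.cos(t),np.sin(t)]); L=np.array([-A[1],A[0]])
for u,v,z in((275,231,.08),(360,230,.08),(371,231,.08),(280,296.5,.08),(355,296,.08),(357,208,0),(270,208,0)):
    p=ray("wrist",u,v,z)[:2]-b; print(u,v,np.round([p@A,p@L],4))
```

```text
275 231 [-0.0836 -0.0439]
360 230 [-0.0848  0.0464]
371 231 [-0.0836  0.0581]
280 296.5 [-0.003  -0.0413]
355 296 [-0.0037  0.0441]
357 208 [-0.0826  0.0536]
270 208 [-0.0825 -0.0612]
```

>>> {"api": "play_rows", "payload": {
  "deltas": [
    {"jaw": 0.5, "x": 0, "y": 0, "z": 0.04, "spin": 0},
    {"jaw": 0.5, "x": 0, "y": 0, "z": 0.04, "spin": 0},
    {"jaw": 0.5, "x": 0, "y": 0, "z": 0.04, "spin": 0},
    {"jaw": 0.5, "x": 0, "y": 0, "z": 0.03, "spin": 0},
    {"jaw": 0.5, "x": 0, "y": 0, "z": 0.015, "spin": 0},
    {"jaw": 0.5, "x": 0, "y": 0.01, "z": 0, "spin": 0},
    {"jaw": 0.5, "x": 0, "y": 0.01, "z": 0, "spin": 0},
    {"jaw": 0.5, "x": 0, "y": 0.006, "z": 0, "spin": 0},
    {"jaw": 0.5, "x": 0, "y": 0.004, "z": 0, "spin": 0},
    {"jaw": 0.5, "x": 0, "y": 0, "z": 0, "spin": 0}
  ]
}}

```text
clock: 2.8
tcp_pos: [0.4205, 0.398, 0.0675]
orientation: [3.141, -0.002, 1.148]
ft_force: [0.6, 1.0, 0.6]
opening: 0.501
```

Run:
```python
from h import *
im=grab_frame("side")[150:270,290:430]; cv2.imwrite("pics/s2.png",cv2.resize(im[:,:,::-1],None,fx=5,fy=5,interpolation=cv2.INTER_CUBIC))
```

```text
(no output)
```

View pics/s2.png

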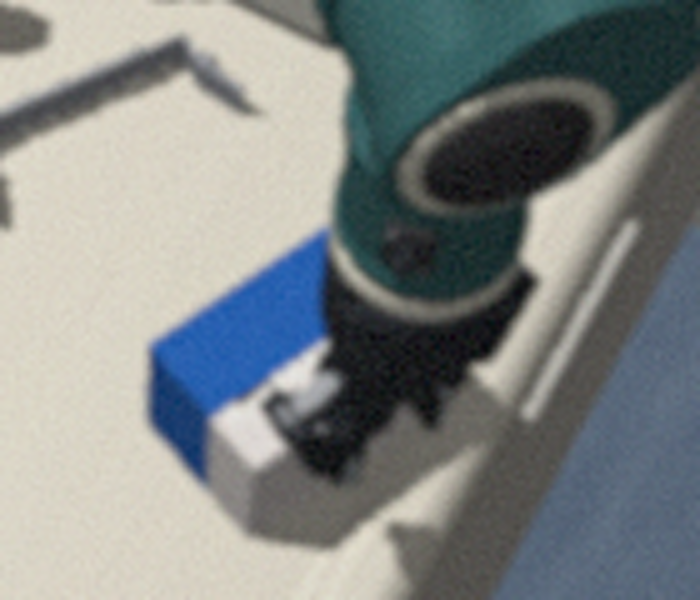

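>>> {"api": "play_rows", "payload": {
  "deltas": [
    {"jaw": 0.5, "x": 0, "y": 0.004, "z": 0, "spin": 0},
    {"jaw": 0.5, "x": 0, "y": 0.002, "z": 0, "spin": 0},
    {"jaw": 0.5, "x": 0, "y": 0.001, "z": 0, "spin": 0},
    {"jaw": 0.5, "x": 0, "y": 0, "z": 0, "spin": 0}
  ]
}}

```text
clock: 3.25
tcp_pos: [0.4255, 0.3952, 0.0663]
orientation: [3.142, 0.0, 1.15]
ft_force: [0.1, 0.7, 0.2]
opening: 0.502
```

>>> {"api": "play_rows", "payload": {
  "deltas": [
    {"jaw": 0.5, "x": 0, "y": 0.002, "z": 0, "spin": 0},
    {"jaw": 0.5, "x": 0, "y": 0.002, "z": 0, "spin": 0},
    {"jaw": 0.5, "x": 0, "y": 0.0025, "z": -0.002, "spin": 0},
    {"jaw": 0.5, "x": 0, "y": 0.003, "z": -0.003, "spin": 0}
  ]
}}

```text
clock: 3.65
tcp_pos: [0.4339, 0.3915, 0.0714]
orientation: [-3.141, 0.0, 1.15]
ft_force: [-0.3, 1.7, 0.8]
opening: 0.5
```

Run:
```python
from h import *
im=grab_frame("side")[150:270,290:430]; cv2.imwrite("pics/s3.png",cv2.resize(im[:,:,::-1],None,fx=5,fy=5,interpolation=cv2.INTER_CUBIC))
```

```text
(no output)
```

View pics/s3.png

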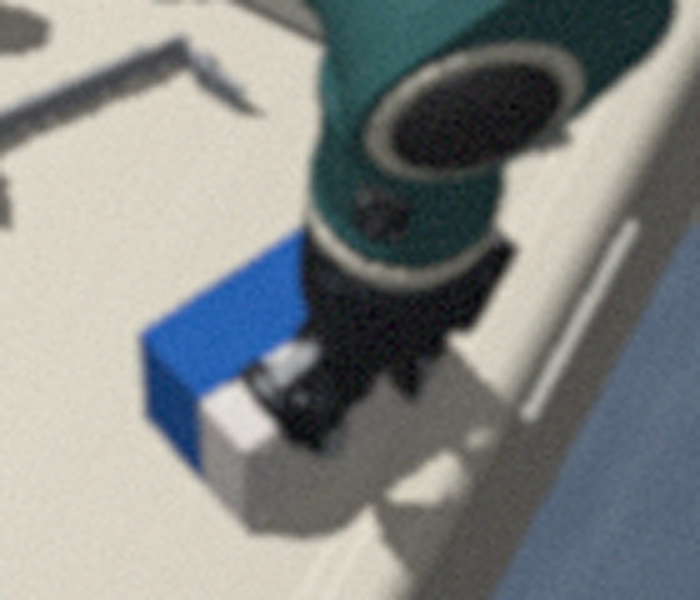

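The box has begun to tip: its top edges shifted and its bottom hardly moved. I'll continue along the arc.

>>> {"api": "play_rows", "payload": {
  "deltas": [
    {"jaw": 0.5, "x": 0, "y": 0.0035, "z": -0.0031, "spin": 0},
    {"jaw": 0.5, "x": 0, "y": 0.0035, "z": -0.0031, "spin": 0},
    {"jaw": 0.5, "x": 0, "y": 0.0037, "z": -0.0028, "spin": 0},
    {"jaw": 0.5, "x": 0, "y": 0.0038, "z": -0.0028, "spin": 0},
    {"jaw": 0.5, "x": 0, "y": 0.004, "z": -0.0025, "spin": 0},
    {"jaw": 0.5, "x": 0, "y": 0.004, "z": -0.0025, "spin": 0}
  ]
}}

```text
clock: 4.3
tcp_pos: [0.4549, 0.3823, 0.0886]
orientation: [-3.142, -0.0, 1.15]
ft_force: [-2.0, 0.4, 3.7]
opening: 0.501
```

Run:
```python
from h import *
im=grab_frame("side")[150:270,290:430]; cv2.imwrite("pics/s4.png",cv2.resize(im[:,:,::-1],None,fx=5,fy=5,interpolation=cv2.INTER_CUBIC))
```

```text
(no output)
```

View pics/s4.png

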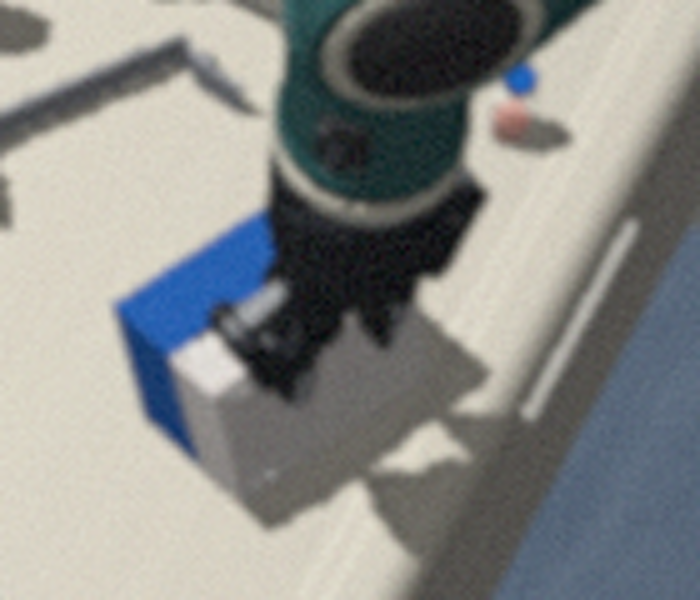

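It is tipping cleanly (~20°), with its lower edge still at about (150,415) in the crop. I'll carry on.

>>> {"api": "play_rows", "payload": {
  "deltas": [
    {"jaw": 0.5, "x": 0, "y": 0.0042, "z": -0.0021, "spin": 0},
    {"jaw": 0.5, "x": 0, "y": 0.0042, "z": -0.0021, "spin": 0},
    {"jaw": 0.5, "x": 0, "y": 0.0043, "z": -0.0017, "spin": 0},
    {"jaw": 0.5, "x": 0, "y": 0.0044, "z": -0.0017, "spin": 0},
    {"jaw": 0.5, "x": 0, "y": 0.0045, "z": -0.0014, "spin": 0},
    {"jaw": 0.5, "x": 0, "y": 0.0045, "z": -0.0014, "spin": 0},
    {"jaw": 0.5, "x": 0, "y": 0.0046, "z": -0.001, "spin": 0},
    {"jaw": 0.5, "x": 0, "y": 0.0046, "z": -0.001, "spin": 0}
  ]
}}

```text
clock: 5.15
tcp_pos: [0.488, 0.3677, 0.1012]
orientation: [3.14, -0.001, 1.15]
ft_force: [-1.2, 0.3, 6.2]
opening: 0.501
```

>>> {"api": "play_rows", "payload": {
  "deltas": [
    {"jaw": 0.5, "x": 0, "y": 0.0046, "z": -0.0015, "spin": 0},
    {"jaw": 0.5, "x": 0, "y": 0.0046, "z": -0.0015, "spin": 0},
    {"jaw": 0.5, "x": 0, "y": 0.0046, "z": -0.001, "spin": 0},
    {"jaw": 0.5, "x": 0, "y": 0.0046, "z": -0.0005, "spin": 0}
  ]
}}

```text
clock: 5.55
tcp_pos: [0.504, 0.3597, 0.1047]
orientation: [3.142, 0.001, 1.15]
ft_force: [0.7, 0.6, 0.3]
opening: 0.499
```

Run:
```python
from h import *
im=grab_frame("side")[130:270,270:430]; cv2.imwrite("pics/s5.png",cv2.resize(im[:,:,::-1],None,fx=4,fy=4,interpolation=cv2.INTER_CUBIC)); print(telemetry.get_obs()["ft_force"])
```

```text
[ 1.22938246 -0.31588403  0.97071179]
```

View pics/s5.png

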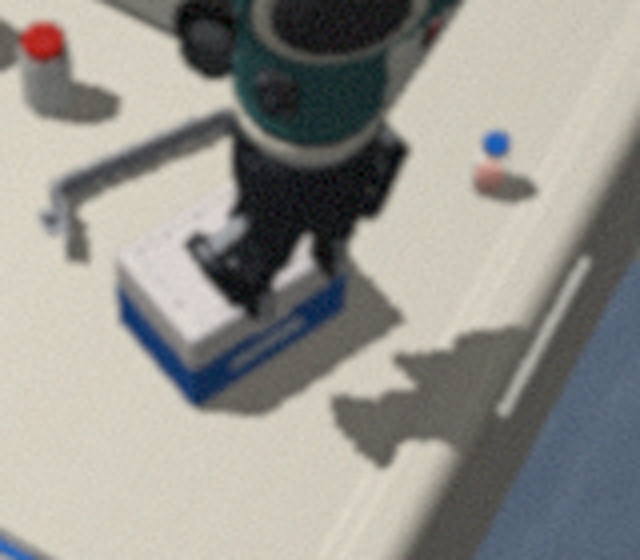

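The box is upright: white lid on top, blue base on the worktop, with the near bottom corner at crop (198,402). I'll back off and measure its pose.

>>> {"api": "play_rows", "payload": {
  "deltas": [
    {"jaw": 0.5, "x": 0, "y": -0.025, "z": 0, "spin": 0},
    {"jaw": 0.5, "x": 0, "y": -0.025, "z": 0, "spin": 0},
    {"jaw": 0.5, "x": 0, "y": -0.02, "z": 0, "spin": 0},
    {"jaw": 0.5, "x": 0, "y": 0, "z": 0, "spin": 0}
  ]
}}

```text
clock: 6.0
tcp_pos: [0.4366, 0.3907, 0.1048]
orientation: [-3.14, 0.001, 1.155]
ft_force: [0.7, -0.0, -0.0]
opening: 0.499
```

Run:
```python
from h import *
im=grab_frame("side")[130:250,260:400]; cv2.imwrite("pics/s6.png",cv2.resize(im[:,:,::-1],None,fx=5,fy=5,interpolation=cv2.INTER_CUBIC))
```

```text
(no output)
```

View pics/s6.png

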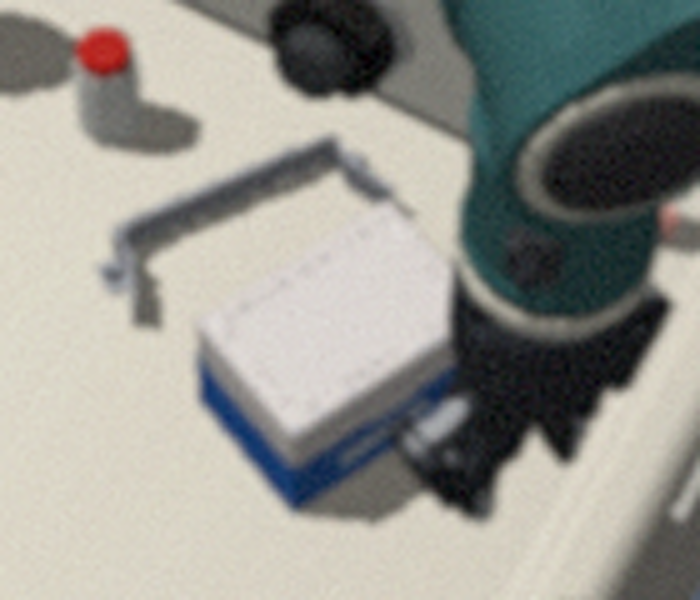

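Everything is visible here: lid corners at about (203,328), (290,437) and (395,206), bottom corners at (293,507) and (205,393).

```bash
cat >> h.py <<'E'
from scipy.optimize import least_squares
def fit(obj,px,g,off,s):
    px=(np.array(px)+.5)/s-.5+np.array(off); obj=np.array(obj)
    def W(t): c,s=np.cos(t[2]),np.sin(t[2]); return np.c_[obj[:,0]*c-obj[:,1]*s+t[0],obj[:,0]*s+obj[:,1]*c+t[1],obj[:,2]]
    r=least_squares(lambda t:(proj("side",W(t))-px).ravel(),g); print(np.round(r.x,4),np.round(r.fun.reshape(-1,2),1).tolist()); return r.x
E
python3 - <<'E'
from h import *
b=fit([(.039,.059,.082),(-.041,.059,.082),(.039,-.059,.082),(-.041,.059,0),(.039,.059,0)],[(203,328),(290,437),(395,206),(293,507),(205,393)],[.55,.33,-.45],(260,130),5)
h=fit([(.041,.0635,.024),(.041,-.0635,.024),(-.004,.073,0)],[(127,234),(335,140),(148,324)],[.62,.29,-.5],(260,130),5)
for hh in(h,[.6178,.2889,-.5485]):
    c,s=np.cos(hh[2]),np.sin(hh[2]); d=b[:2]-hh[:2]; print("box in holder",c*d[0]+s*d[1],-s*d[0]+c*d[1],b[2]-hh[2])
o=telemetry.get_obs(); d=o["tcp_pos"][:2]-b[:2]; c,s=np.cos(b[2]),np.sin(b[2]); print("tcp in box",c*d[0]+s*d[1],-s*d[0]+c*d[1],o["orientation"][2]-np.pi/2-b[2])
E
```

```text
[ 0.549   0.3398 -0.4537] [[-1.0, -2.5], [0.7, 0.2], [0.9, -1.4], [-0.1, 2.1], [-0.6, 1.4]]
[ 0.6195  0.2901 -0.5623] [[-0.9, -0.5], [1.0, -0.8], [-0.1, 1.2]]
box in holder -0.08611470561852977 0.004398947142593521 0.10865230246511959
box in holder -0.08519818056534921 0.007534446560108071 0.09484946155731167
tcp in box -0.1210499883156281 -0.003504683810695561 0.03555462620313454
```

>>> {"api": "play_rows", "payload": {
  "deltas": [
    {"jaw": 0.5, "x": 0.0035, "y": 0, "z": 0.027, "spin": 0.035},
    {"jaw": 0.5, "x": 0, "y": 0, "z": 0.027, "spin": 0},
    {"jaw": 0.5, "x": 0, "y": 0, "z": 0.027, "spin": 0},
    {"jaw": 0.5, "x": 0, "y": 0.02, "z": 0, "spin": 0},
    {"jaw": 0.5, "x": 0, "y": 0.02, "z": 0, "spin": 0},
    {"jaw": 0.5, "x": 0, "y": 0.012, "z": 0, "spin": 0},
    {"jaw": 0.5, "x": 0, "y": 0, "z": 0, "spin": 0}
  ]
}}

```text
clock: 6.75
tcp_pos: [0.4909, 0.3669, 0.024]
orientation: [3.14, -0.0, 1.11]
ft_force: [-0.3, 0.2, 0.3]
opening: 0.499
```

```bash
cat > w.py <<'E'
from h import *
o=telemetry.get_obs(); print(o["tcp_pos"],o["orientation"],o["ft_force"])
for hh in([.6195,.2901,-.5623],[.6178,.2889,-.5485]):
    c,s=np.cos(hh[2]),np.sin(hh[2]); d=o["tcp_pos"][:2]-hh[:2]; print("tcp in holder",c*d[0]+s*d[1],-s*d[0]+c*d[1],o["orientation"][2]-np.pi/2-hh[2])
E
python3 w.py
```

```text
[0.49089016 0.36689415 0.02403446] [ 3.13955370e+00 -2.00551647e-04  1.11041857e+00] [-0.33519939  0.20988698  0.3315142 ]
tcp in holder -0.14974946468173597 -0.0035959739545637776 0.10192224099098102
tcp in holder -0.148959895146051 0.000381207934861974 0.08812224099098098
```

>>> {"api": "play_rows", "payload": {
  "deltas": [
    {"jaw": 0.5, "x": -0.0004, "y": 0.005, "z": 0, "spin": 0},
    {"jaw": 0.5, "x": -0.0004, "y": 0.005, "z": 0, "spin": 0},
    {"jaw": 0.5, "x": -0.0004, "y": 0.004, "z": 0, "spin": 0},
    {"jaw": 0.5, "x": -0.0004, "y": 0.004, "z": 0, "spin": 0.012},
    {"jaw": 0.5, "x": -0.0003, "y": 0.004, "z": 0, "spin": 0.012},
    {"jaw": 0.5, "x": -0.0003, "y": 0.004, "z": 0, "spin": 0.012},
    {"jaw": 0.5, "x": -0.0002, "y": 0.004, "z": 0, "spin": 0.012},
    {"jaw": 0.5, "x": -0.0002, "y": 0.004, "z": 0, "spin": 0.012},
    {"jaw": 0.5, "x": -0.0001, "y": 0.004, "z": 0, "spin": 0.012},
    {"jaw": 0.5, "x": 0, "y": 0.004, "z": 0, "spin": 0.012}
  ]
}}

```text
clock: 7.75
tcp_pos: [0.5241, 0.3472, 0.024]
orientation: [-3.142, -0.0, 1.03]
ft_force: [-1.4, 0.7, 0.9]
opening: 0.5
```

```bash
python3 w.py
python3 - <<'E'
from h import *
im=grab_frame("side")[130:250,260:400]; cv2.imwrite("pics/s7.png",cv2.resize(im[:,:,::-1],None,fx=5,fy=5,interpolation=cv2.INTER_CUBIC))
E
```

```text
[0.52414915 0.34723085 0.02400257] [-3.14156325e+00 -4.26360474e-05  1.02997808e+00] [-1.43422323  0.6962678   0.94361159]
tcp in holder -0.11112815661378503 -0.0025002524742342505 0.021481756429432286
tcp in holder -0.11032714406419845 0.0009438679473455086 0.0076817564294322516
```

View pics/s7.png

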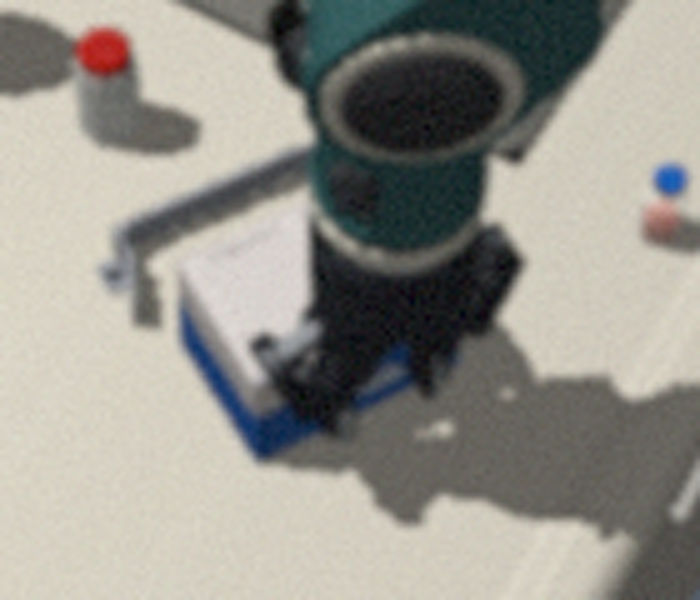

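The box follows: its lid back-left corner is at (183,268) and its bottom-left corners are at (262,460) and (183,328).

Run:
```python
from h import *
b=fit([(.039,.059,.082),(-.041,.059,.082),(-.041,.059,0),(.039,.059,0)],[(183,268),(257,414),(262,460),(183,328)],[.55,.33,-.45],(260,130),5)
for hh in([.6195,.2901,-.5623],[.6178,.2889,-.5485]):
    c,s=np.cos(hh[2]),np.sin(hh[2]); d=b[:2]-hh[:2]; print("box in holder",c*d[0]+s*d[1],-s*d[0]+c*d[1],b[2]-hh[2])
print(spot("side","tip_box"))
```

```text
[ 0.5664  0.3257 -0.5933] [[0.0, -1.4], [-0.1, -4.6], [-0.9, 2.5], [1.0, 3.9]]
box in holder -0.06393359449202794 0.0017934883508005997 -0.031035168267054547
box in holder -0.06307782399463602 0.004585935643174863 -0.04483516826705458
[(0.96, array([0.588, 0.355, 0.078]))]
```

>>> {"api": "play_rows", "payload": {
  "deltas": [
    {"jaw": 0.5, "x": 0, "y": 0.004, "z": 0, "spin": 0.005},
    {"jaw": 0.5, "x": 0, "y": 0.004, "z": 0, "spin": 0.005},
    {"jaw": 0.5, "x": 0, "y": 0.004, "z": 0, "spin": 0},
    {"jaw": 0.5, "x": 0, "y": 0.004, "z": 0, "spin": 0},
    {"jaw": 0.5, "x": 0, "y": 0.004, "z": 0, "spin": 0},
    {"jaw": 0.5, "x": 0, "y": 0.004, "z": 0, "spin": 0},
    {"jaw": 0.5, "x": 0, "y": 0.004, "z": 0, "spin": 0}
  ]
}}

```text
clock: 8.55
tcp_pos: [0.5481, 0.3325, 0.024]
orientation: [3.142, 0.0, 1.021]
ft_force: [-1.2, 1.2, -0.5]
opening: 0.497
```

>>> {"api": "play_rows", "payload": {
  "deltas": [
    {"jaw": 0.5, "x": 0, "y": 0.004, "z": 0, "spin": 0},
    {"jaw": 0.5, "x": 0, "y": 0.004, "z": 0, "spin": 0},
    {"jaw": 0.5, "x": 0, "y": 0.003, "z": 0, "spin": 0}
  ]
}}

```text
clock: 8.85
tcp_pos: [0.5576, 0.3267, 0.024]
orientation: [3.141, 0.0, 1.021]
ft_force: [-1.0, 0.8, 0.4]
opening: 0.502
```

```bash
python3 w.py
python3 - <<'E'
from h import *
im=grab_frame("side")[130:250,240:380]; cv2.imwrite("pics/s8.png",cv2.resize(im[:,:,::-1],None,fx=5,fy=5,interpolation=cv2.INTER_CUBIC))
E
```

```text
[0.55756626 0.3266925  0.02398297] [3.14142786e+00 1.04774785e-05 1.02066207e+00] [-1.01777758  0.82814375  0.44385112]
tcp in holder -0.07190655992776024 -0.00206055472467526 0.012165743435475163
tcp in holder -0.07110321436298826 0.0008422829746485075 -0.0016342565645248719
```

View pics/s8.png

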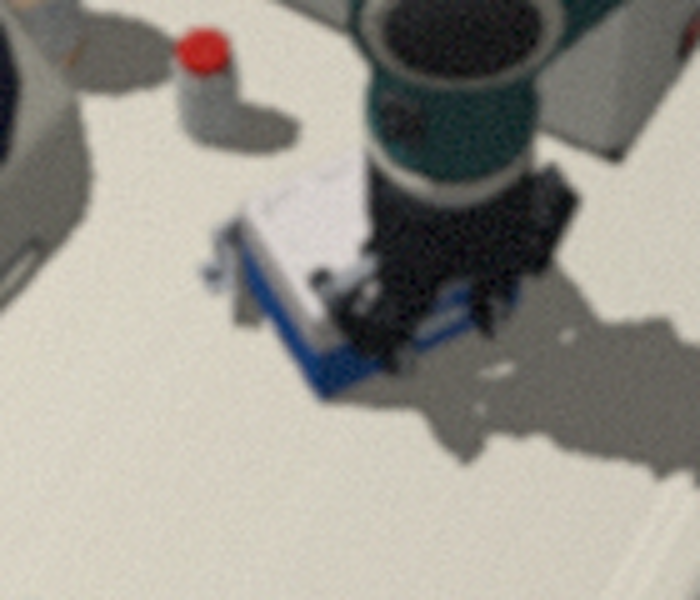

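The box's left side runs inside the holder's left lip (~(245,290)) and it is squarely entering. I'll push gently until the force shows the back wall.

>>> {"api": "play_rows", "payload": {
  "deltas": [
    {"jaw": 0.5, "x": 0, "y": 0.003, "z": 0, "spin": 0},
    {"jaw": 0.5, "x": 0, "y": 0.003, "z": 0, "spin": 0},
    {"jaw": 0.5, "x": 0, "y": 0.003, "z": 0, "spin": 0},
    {"jaw": 0.5, "x": 0, "y": 0.003, "z": 0, "spin": 0},
    {"jaw": 0.5, "x": 0, "y": 0.002, "z": 0, "spin": 0}
  ]
}}

```text
clock: 9.4
tcp_pos: [0.5694, 0.3195, 0.024]
orientation: [3.141, -0.0, 1.021]
ft_force: [-2.4, 1.3, -0.5]
opening: 0.501
```

>>> {"api": "play_rows", "payload": {
  "deltas": [
    {"jaw": 0.5, "x": 0, "y": 0.002, "z": 0, "spin": 0},
    {"jaw": 0.5, "x": 0, "y": 0.001, "z": 0, "spin": 0}
  ]
}}

```text
clock: 9.6
tcp_pos: [0.5719, 0.318, 0.024]
orientation: [3.141, 0.0, 1.021]
ft_force: [-0.3, 1.1, 1.0]
opening: 0.502
```

>>> {"api": "play_rows", "payload": {
  "deltas": [
    {"jaw": 0.5, "x": 0, "y": 0.001, "z": 0, "spin": 0},
    {"jaw": 0.5, "x": 0, "y": 0.001, "z": 0, "spin": 0}
  ]
}}

```text
clock: 9.8
tcp_pos: [0.5734, 0.3172, 0.024]
orientation: [-3.141, -0.0, 1.021]
ft_force: [-0.5, -0.0, 1.0]
opening: 0.5
```

>>> {"api": "play_rows", "payload": {
  "deltas": [
    {"jaw": 0.5, "x": 0, "y": 0.001, "z": 0, "spin": 0},
    {"jaw": 0.5, "x": 0, "y": 0.001, "z": 0, "spin": 0}
  ]
}}

```text
clock: 10.0
tcp_pos: [0.5751, 0.3161, 0.024]
orientation: [-3.142, -0.0, 1.021]
ft_force: [-1.4, 0.2, 0.6]
opening: 0.502
```

>>> {"api": "play_rows", "payload": {
  "deltas": [
    {"jaw": 0.5, "x": 0, "y": 0.001, "z": 0, "spin": 0},
    {"jaw": 0.5, "x": 0, "y": 0.001, "z": 0, "spin": 0}
  ]
}}

```text
clock: 10.2
tcp_pos: [0.5761, 0.3158, 0.0241]
orientation: [-3.14, -0.0, 1.021]
ft_force: [-4.1, 2.6, 2.5]
opening: 0.499
```

>>> {"api": "play_rows", "payload": {
  "deltas": [
    {"jaw": 0.5, "x": 0, "y": 0.001, "z": 0, "spin": 0},
    {"jaw": 0.5, "x": 0, "y": 0.001, "z": 0, "spin": 0},
    {"jaw": 0.5, "x": 0, "y": 0, "z": 0, "spin": 0}
  ]
}}

```text
clock: 10.5
tcp_pos: [0.5774, 0.3155, 0.0242]
orientation: [-3.139, -0.0, 1.022]
ft_force: [-4.2, 4.0, 3.5]
opening: 0.498
```

```bash
python3 w.py; python3 -c "
from h import *
print(telemetry.get_obs()['torque'])"
```

```text
[0.57735287 0.31553918 0.02421361] [-3.13945122e+00 -4.86804680e-04  1.02158295e+00] [-4.21656567  4.04880585  3.48185248]
tcp in holder -0.04922026002171247 -0.0009477092992169339 0.01308662675283978
tcp in holder -0.04840371783269923 0.0016419614347205937 -0.0007133732471602539
[ 0.50084821  0.8822198  -0.18944516]
```

>>> {"api": "play_rows", "payload": {
  "deltas": [
    {"jaw": 0.5, "x": 0, "y": 0.001, "z": 0, "spin": 0},
    {"jaw": 0.5, "x": 0, "y": 0.001, "z": 0, "spin": 0},
    {"jaw": 0.5, "x": 0, "y": 0, "z": 0, "spin": 0}
  ]
}}

```text
clock: 10.8
tcp_pos: [0.5784, 0.3152, 0.0243]
orientation: [-3.138, -0.0, 1.022]
ft_force: [-7.6, 4.5, 3.6]
opening: 0.497
```

>>> {"api": "play_rows", "payload": {
  "deltas": [
    {"jaw": 0.5, "x": 0, "y": 0.001, "z": 0, "spin": 0},
    {"jaw": 0.5, "x": 0, "y": 0.001, "z": 0, "spin": 0},
    {"jaw": 0.5, "x": 0, "y": 0.001, "z": 0, "spin": 0},
    {"jaw": 0.5, "x": 0, "y": 0, "z": 0, "spin": 0}
  ]
}}

```text
clock: 11.2
tcp_pos: [0.5788, 0.3151, 0.0243]
orientation: [-3.135, 0.001, 1.023]
ft_force: [-11.5, 6.5, 7.5]
opening: 0.504
```

The arm has stalled at 13 N, so the box is against the wall. I'll back away clear and check.

>>> {"api": "play_rows", "payload": {
  "deltas": [
    {"jaw": 0.5, "x": 0, "y": -0.006, "z": 0, "spin": 0},
    {"jaw": 0.5, "x": 0, "y": -0.012, "z": 0, "spin": 0},
    {"jaw": 0.5, "x": 0, "y": -0.025, "z": 0, "spin": 0},
    {"jaw": 0.5, "x": 0, "y": -0.025, "z": -0.03, "spin": 0},
    {"jaw": 0.5, "x": 0, "y": -0.025, "z": -0.04, "spin": 0},
    {"jaw": 0.5, "x": 0, "y": -0.025, "z": -0.04, "spin": 0},
    {"jaw": 0.5, "x": 0, "y": -0.02, "z": -0.03, "spin": 0},
    {"jaw": 0.5, "x": 0, "y": 0, "z": 0, "spin": 0}
  ]
}}

```text
clock: 12.0
tcp_pos: [0.4646, 0.3876, 0.1689]
orientation: [3.14, -0.009, 1.025]
ft_force: [-0.2, 1.2, 0.5]
opening: 0.503
```

Run:
```python
from h import *
im=grab_frame("side")
print(spot("side","tip_box"))
im2=grab_frame("scene")
print(spot("scene","vial"),spot("scene","pipette"),spot("scene","tip_box"))
a=cv2.resize(im[130:250,240:380],None,fx=5,fy=5,interpolation=cv2.INTER_CUBIC)[:,:,::-1]
cv2.imwrite("pics/s9.png",a)
```

```text
[(0.74, array([0.613, 0.304, 0.079]))]
[(0.59, array([0.444, 0.167, 0.028])), (0.25, array([0.595, 0.263, 0.063]))] [(0.79, array([0.561, 0.545, 0.02 ])), (0.73, array([0.594, 0.261, 0.062]))] [(0.63, array([0.59 , 0.261, 0.064]))]
```

View pics/s9.png

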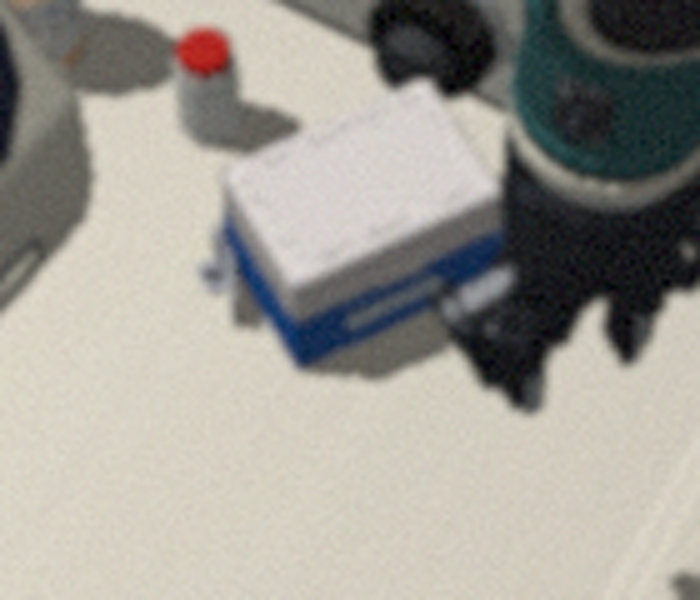

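The box stands upright in the holder: lid corners (227,182), (297,290), (428,82), (500,193), bottom corner (302,366). The red-capped bottle has not moved.

Run:
```python
from h import *
b=fit([(.039,.059,.082),(-.041,.059,.082),(.039,-.059,.082),(-.041,-.059,.082),(-.041,.059,0)],[(227,182),(297,290),(428,82),(500,193),(302,366)],[.55,.33,-.45],(240,130),5)
for hh in([.6195,.2901,-.5623],[.6178,.2889,-.5485]):
    c,s=np.cos(hh[2]),np.sin(hh[2]); d=b[:2]-hh[:2]; print("box in holder",c*d[0]+s*d[1],-s*d[0]+c*d[1],b[2]-hh[2])
print(telemetry.get_obs()["clock"])
```

```text
[ 0.6215  0.2933 -0.5432] [[-1.6, -2.1], [-0.1, 0.5], [-0.1, -1.0], [1.9, -0.1], [-0.2, 2.4]]
box in holder 1.2932874631004995e-05 0.0037780412915756688 0.019070130277394126
box in holder 0.0008900004416516768 0.00568786554923758 0.005270130277394092
12.3
```

The fit puts the box home to within ~1 mm in x, with a yaw of 0.005–0.02 rad that is within noise. There is plenty of time, so I'll do one firmer, wider-jawed push to make sure it is square and home.

>>> {"api": "play_rows", "payload": {
  "deltas": [
    {"jaw": 0.3, "x": 0, "y": 0.01, "z": 0.035, "spin": 0},
    {"jaw": 0.3, "x": 0, "y": 0.01, "z": 0.035, "spin": 0},
    {"jaw": 0.3, "x": 0, "y": 0.01, "z": 0.035, "spin": 0},
    {"jaw": 0.3, "x": 0, "y": 0.01, "z": 0.035, "spin": 0},
    {"jaw": 0.3, "x": 0, "y": 0.025, "z": 0, "spin": 0},
    {"jaw": 0.3, "x": 0, "y": 0.025, "z": 0, "spin": 0},
    {"jaw": 0.3, "x": 0, "y": 0.02, "z": 0, "spin": 0},
    {"jaw": 0.3, "x": 0, "y": 0.01, "z": 0, "spin": 0},
    {"jaw": 0.3, "x": 0, "y": 0.005, "z": 0, "spin": 0},
    {"jaw": 0.3, "x": 0, "y": 0, "z": 0, "spin": 0}
  ]
}}

```text
clock: 13.3
tcp_pos: [0.5718, 0.318, 0.024]
orientation: [-3.141, -0.0, 1.02]
ft_force: [0.1, 0.3, 0.7]
opening: 0.702
```

>>> {"api": "play_rows", "payload": {
  "deltas": [
    {"jaw": 0.3, "x": 0, "y": 0.002, "z": 0, "spin": 0},
    {"jaw": 0.3, "x": 0, "y": 0.002, "z": 0, "spin": 0},
    {"jaw": 0.3, "x": 0, "y": 0.002, "z": 0, "spin": 0},
    {"jaw": 0.3, "x": 0, "y": 0, "z": 0, "spin": 0}
  ]
}}

```text
clock: 13.7
tcp_pos: [0.5761, 0.3159, 0.0242]
orientation: [-3.141, -0.0, 1.022]
ft_force: [-2.3, 1.5, 0.2]
opening: 0.705
```

>>> {"api": "play_rows", "payload": {
  "deltas": [
    {"jaw": 0.3, "x": 0, "y": 0.002, "z": 0, "spin": 0},
    {"jaw": 0.3, "x": 0, "y": 0.002, "z": 0, "spin": 0},
    {"jaw": 0.3, "x": 0, "y": 0.002, "z": 0, "spin": 0},
    {"jaw": 0.3, "x": 0, "y": 0, "z": 0, "spin": 0}
  ]
}}

```text
clock: 14.1
tcp_pos: [0.5791, 0.3153, 0.0243]
orientation: [-3.137, -0.001, 1.023]
ft_force: [-7.1, 6.7, 4.4]
opening: 0.702
```

>>> {"api": "play_rows", "payload": {
  "deltas": [
    {"jaw": 0.3, "x": 0, "y": 0.002, "z": 0, "spin": 0},
    {"jaw": 0.3, "x": 0, "y": 0.002, "z": 0, "spin": 0},
    {"jaw": 0.3, "x": 0, "y": 0.002, "z": 0, "spin": 0},
    {"jaw": 0.3, "x": 0, "y": 0, "z": 0, "spin": 0}
  ]
}}

```text
clock: 14.5
tcp_pos: [0.5795, 0.3156, 0.0241]
orientation: [-3.129, 0.001, 1.024]
ft_force: [-17.3, 10.5, 10.1]
opening: 0.7
```

It stalls at the same place at 20 N, so the box is home. I'll retreat and hand in.

>>> {"api": "play_rows", "payload": {
  "deltas": [
    {"jaw": 0.3, "x": 0, "y": -0.006, "z": 0, "spin": 0},
    {"jaw": 0.3, "x": 0, "y": -0.01, "z": 0, "spin": 0},
    {"jaw": 0.3, "x": 0, "y": -0.025, "z": 0, "spin": 0},
    {"jaw": 0.3, "x": 0, "y": -0.025, "z": -0.01, "spin": 0},
    {"jaw": 0.3, "x": 0, "y": -0.025, "z": -0.04, "spin": 0},
    {"jaw": 0.3, "x": 0, "y": -0.025, "z": -0.04, "spin": 0},
    {"jaw": 0.3, "x": 0, "y": -0.02, "z": -0.03, "spin": 0},
    {"jaw": 0.3, "x": 0, "y": 0, "z": 0, "spin": 0},
    {"jaw": 0.3, "x": 0, "y": 0, "z": 0, "spin": 0}
  ]
}}

```text
clock: 15.4
tcp_pos: [0.4716, 0.3797, 0.1447]
orientation: [3.14, -0.002, 1.021]
ft_force: [-0.1, -0.7, -0.0]
opening: 0.699
```

Run:
```python
from h import *
im=grab_frame("side"); old=cv2.imread("pics/s9.png")[:,:,::-1]
new=cv2.resize(im[130:250,240:380],None,fx=5,fy=5,interpolation=cv2.INTER_CUBIC)
# box's shift since last view (left part of box, arm-free)
a=cv2.cvtColor(old[60:390,190:420].copy(),cv2.COLOR_RGB2GRAY).astype('f4');b=cv2.cvtColor(new[60:390,190:420].copy(),cv2.COLOR_RGB2GRAY).astype('f4')
print("shift crop px",cv2.phaseCorrelate(a,b),spot("side","tip_box"),spot("side","dye_bottle"),spot("side","pipette"))
print(telemetry.get_obs()["ft_force"],hand_in())
```

```text
shift crop px ((0.004882476955785364, 0.03810694191579955), 0.657258418754295) [(0.71, array([0.613, 0.309, 0.081]))] [(0.6, array([0.733, 0.264, 0.048]))] [(0.67, array([0.563, 0.553, 0.019]))]
the job is handed in; nothing more can be done
[ 0.09931683 -0.69636286  0.19447532] None
```

The tip box is standing upright on its base and pushed into the holder against the back wall. I only pushed it with the fingertips and handed the job in after about 15.5 s. No verdict is reported.

- **Seating:** the first push stalled at 13 N. A second, wider-jawed push stalled within 1 mm of the same place at 20 N, and the box did not move between the pictures before and after it.
- **Pose check:** the camera fit puts the box within about 1 mm of fully home, with 0.005–0.02 rad of yaw.
- **Disagreement:** the same fit put it 4–6 mm to one side, more than the 3.5 mm of play allows. I took that as camera and calibration error, because the pictures show it inside the cheeks.
- **Other objects:** the bottle and pipette were found where they started, within the detector's accuracy. The vial was last checked just before the second push and was also in place.
- **At hand-in:** the gripper was clear of everything.

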